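# Feed one washer and park it

## Task

Press the plunger of the washer feeder fully down once and let it come back up, so that a single washer comes out into the channel in front. Then push that washer sideways along the channel floor with the fingertips, without lifting it, onto the seat at the end of the channel that is still empty, up against the end stop. Leave the other washers where they are and do not disturb the things standing round the feeder.

Things in the scene. Friction and masses are not known exactly. Their poses are not given: they have to be found in the camera images.
- feeder: The washer feeder, fixed to the table: grey body, and an upright magazine of aluminium posts (60 mm wide, top 41 mm above the table) with a stack of three washers. Origin on the magazine's axis at table height. Its -x axis points out of the front, roughly at the robot; y runs along the channel in front. In its frame the magazine's front face is at x = -28 mm, the rear of the body at +96 mm.
- plunger (a joint): Travel of the spring plunger in m: 0 up, 0.025 fully down. Moves straight down (5 N to start, 9 to 15 N to push home), springs back when let go. Each stroke drives a blade 62 mm forward under the stack and pushes the lowest washer out of the front gate into the channel; on the way up the next washer drops into place, so a second stroke would feed a second washer.
- plunger_top (a point): Centre of the top face of the plunger's round black cap (34 mm across, 9 mm thick). The cap stands behind the magazine, 52 mm from its axis, with its top 101 mm above the table when up, 76 mm when fully down; it moves with the plunger.
- outlet (a point): Middle of the channel floor (12 mm above the table, feeder's x = -56 mm, y = 0), where the fed washer's centre comes to lie within 10 mm. The channel runs along the feeder's y: 252 mm long, 52 mm wide between lips that stand 4 mm above its floor (16 mm above the table); end stops 8 mm high, inner faces at y = +-123 mm. Axes as the feeder's.
- washer_1: The lowest washer of the stack, the one to be fed: thick plain steel ring, 44 mm outside, 18 mm hole, 11 mm thick, lying flat. Origin at the centre of its underside. It slides freely on the channel floor.
- washer_2: The same kind of washer, the middle one of the stack; origin at the centre of its underside. To stay in the magazine (it drops 11 mm after the stroke).
- washer_3: The same kind of washer, the top one of the stack; origin at the centre of its underside. To stay in the magazine (it drops 11 mm after the stroke).
- washer_parked: The same kind of washer, fed earlier, already lying on the seat at one end of the channel; origin at the centre of its underside. To be left alone.
- full_seat: Flush round dark rubber inlay (45 mm) in the channel floor under washer_parked, on the channel's centre line 100 mm to one side of the outlet. Which end varies. Origin at its centre, 12 mm above the table.
- empty_seat: The same inlay at the other end of the channel, 100 mm from the outlet, with nothing on it: the place for the new washer. Origin at its centre, 12 mm above the table. A washer centred on it is 1 mm short of the end stop.
- gel_tin: Bystander: round tin 66 mm across, 54 mm high, beside the feeder's body; origin at the centre of its underside.
- steel_cup: Bystander: steel cup 65 mm across, 64 mm high, on the other side of the feeder's body; origin at the centre of its underside.
- tape_measure: Bystander: tape measure 33 x 81 x 64 mm, behind the feeder; origin at the centre of its underside.
Not all that is in view belongs to the job. What is shaped like the washer_3 but purple is not meant.

How it is judged:
On the way, in this order (a step that is already met when the one before it is completed fails the run):
1. the plunger is pressed fully down and the lowest washer is out in the channel (value of joint plunger above 0.022 m and x of washer_1 in the frame of feeder below -0.046 m), for 0.05 s.
2. the plunger is let go and back up, with the washer still near the outlet (value of joint plunger below 0.003 m and horizontal distance between washer_1 and outlet below 0.03 m), for 0.1 s.
At the end, for the whole second after the job is handed in: washer_1 lies flat and at rest on the channel floor, its centre within 9 mm of the empty seat's; the plunger is up (within 3 mm); washer_2 and washer_3 are within 8 mm of the magazine's axis; the parked washer is within 9 mm of its seat's centre (horizontal distance between washer_1 and empty_seat below 0.009 m and height (world z) of washer_1 below 0.015 m and angle between washer_1's own z axis and vertical below 0.1 rad and linear speed of washer_1 below 0.01 m/s and horizontal distance between washer_parked and full_seat below 0.009 m and horizontal distance between each of washer_2, washer_3 and feeder below 0.008 m and value of joint plunger below 0.003 m); the robot touches nothing.
It fails at once if the washer is lifted or tipped (height (world z) of washer_1 above 0.018 m or angle between washer_1's own z axis and vertical above 0.5 rad).
It fails at once if a second washer is fed out (x of any of washer_2, washer_3 in the frame of feeder below -0.015 m).
It fails at once if a washer is lifted out of the magazine (height (world z) of washer_2 above 0.033 m or height (world z) of washer_3 above 0.044 m).
It fails at once if the parked washer is moved or lifted (distance of washer_parked from where it was at the start of the episode above 0.008 m).
It fails at once if a bystander is disturbed (distance of any of gel_tin, steel_cup, tape_measure from where it was at the start of the episode above 0.02 m).
It also fails if it takes over 45 s, if anything falls off the work surface, if the arm or the gripper's body presses on something with over 40 N, if the wrist force passes 120 N, or if a joint passes its speed limit or range.

## Robot

A 7-joint arm with a two-finger parallel gripper is mounted at the origin on a cart in front of the work surface, level with it; the furniture and walls round the work are solid. World frame = base frame: x ahead of the robot, y to its left, z up, the work surface at z = 0. Lengths are in m, angles in rad, forces in N, time in s.
With the tool pointing down it reaches from about 0.4 to 0.85 m from the base axis. Payload 10.4 kg.
Tool frame: the origin (TCP) lies on the centre line of the jaws, within the pads' length; the fingertips stand 22 mm ahead of it and the grasp point (between the pads) lies 3 mm ahead of it; z points along the fingers, y is the direction in which the jaws open and shut (so a half turn about z gives the same grasp; the last joint's range is limited). The gripper opens to 85 mm and grips with 20 to 120 N. Pads are 22 mm wide; open, the fingers measure 114 mm over their backs; the gripper's body (76 mm by 85 mm) begins 54 mm behind the grasp point. The pads swing forward as they close: fully open they stand 13 mm farther back than shut.
Start: joints at [-1.323, 0.332, -0.065, 1.46, 0.022, 1.35, -0.088], TCP at [0.167, 0.602, 0.253] pointing down, gripper open.
Joint ranges: [-2.6, 2.6], [-0.5, 2.12], [-1.47, 1.34], [0.16, 2.42], [-1.27, 4.41], [0.06, 2.06], [-2.6, 2.6]. Speed limits (rad/s): [2.22, 2.22, 2.79, 2.79, 3.14, 3.14, 3.14].

## Interface

Orientations are given as a unit quaternion [x, y, z, w].
In Python, from workcell import manip gives the robot as it stands. The module is installed in compiled form; this text tells all that it offers.
- The arm moves only by the shell command python3 -m crank 'ROWS' [FORCE]. ROWS is JSON, a list of rows, each a list of 3 entries, a list of its own where there are three numbers: the opening, from -1 (shut) to 1 (fully open), then the shift along the tool's x, y, z normalised to -1 to 1, where 1 is 80 mm, then the turn, a rotation vector about the tool's x, y, z normalised to -1 to 1, where 1 is pi/4 rad. In form: [[jaw, [tx, ty, tz], [ax, ay, az]], ...]. A call has exactly 5 rows; each row shifts and turns the commanded pose from where the row before left it, along the tool's axes as they then stand; what a row does not reach is not made up. A row lasts 1/10 s, in which the tool goes at most 50 mm and 8.59 degrees, less where a joint would pass 70% of its speed; a pose out of reach is approached as far as the arm can. A call with a number of a shift or a turn outside -1 to 1 is refused whole. A call with a gripper value outside its range is refused whole. The fingers move at their own pace and stop on an object; FORCE is the grip in N (left out, the last holds). Time passes only in rows, so rows that do not move let the fingers close, or fill a call up. It gives the time, the measured TCP pose, the force and the opening at its end, in the units of the state.
- manip.get_obs(): the state, without advancing time (a new reading comes with each control period).
- manip.camera(name): name is "side" or "top"; returns the picture (400x640x3 uint8, blue, green, red); there is no depth.
- manip.camera_info(name): a dict with "K" (3x3 intrinsics, pixels), "k1" (the pictures are not rectified: a ray, as slopes to the right and down, at radius r is drawn at 1 + k1 r^2 times it, then the intrinsics apply), "camera_from_world" (4x4, takes a point from world to camera coordinates). Camera axes: x right, y down, z forward; pixel columns grow to the right and rows downward; lengths in m; the calibration is good to about 2 mm. A picture is of the moment at which its call begins. camera_info takes no time and is no camera call.
- manip.hand_in(): hands the job in, once; it reports no verdict.
The state is a dict: "clock": time; "joint_pos": joint angles; "joint_velocities": joint speeds; "tau": joint torques, N m; "position": TCP position; "ee_rot": TCP orientation; "ft_force": force on the tool from outside, world axes, zero at the start; "torque": the same for the moment, N m; "grip_width": opening from 0.0 (shut) to 1.0 (fully open).
Only numpy, scipy, OpenCV 4.12 (cv2) and the standard library are available. Lean on these libraries where they do the work, as an engineer would, in place of code of your own. Each camera call takes 0.05 s, during which the arm holds its last target.

## Working session

There is one attempt and no reset: what is moved stays moved. The work goes in short steps, Python scripts to look and compute and a shell command to move; the robot and the scene stay as the last step left them, time stands still between calls to the robot, and variables do not carry over. Pictures are saved under pics/ and viewed, and the job is handed in when it is done.

```bash
mkdir -p pics
python3 - <<'E'
from workcell import manip
import cv2
o=manip.get_obs()
for k in o: print(k,o[k])
for n in("side","top"):
    cv2.imwrite(f"pics/{n}0.png",manip.camera(n)); print(n,manip.camera_info(n))
E
```

```text
clock 0.0
joint_pos [-1.32257734  0.3328947  -0.06469718  1.46094528  0.02160672  1.34988089
 -0.08851125]
joint_velocities [ 0.00228001 -0.00138816  0.00037008  0.00070425  0.00064703  0.0003529
  0.00019499]
tau [-4.37143699e-04 -6.25436139e+01  4.88545094e-02 -3.91608024e+01
  1.62189861e-02  9.83559410e-03 -6.10736890e-06]
position [0.16711651 0.60189037 0.25249975]
ee_rot [ 1.34991752e-01  9.90846463e-01 -7.13683905e-04 -6.04426624e-05]
ft_force [-0.02611434 -0.42728723  0.34897483]
torque [-0.0015797  -0.03959465 -0.02622224]
grip_width 1.0005588057906643
side {'K': array([[464.97119917,   0.        , 314.94385435],
       [  0.        , 464.97119917, 195.92647661],
       [  0.        ,   0.        ,   1.        ]]), 'k1': -0.0324433290572266, 'camera_from_world': array([[-9.99988160e-01, -4.83393010e-03, -5.59030875e-04,
         5.78152490e-01],
       [-2.30713939e-03,  5.72124305e-01, -8.20163677e-01,
         2.17453231e-01],
       [ 4.28444903e-03, -8.20152677e-01, -5.72128683e-01,
         6.87889542e-01],
       [ 0.00000000e+00,  0.00000000e+00,  0.00000000e+00,
         1.00000000e+00]])}
top {'K': array([[362.19616279,   0.        , 323.91675907],
       [  0.        , 362.19616279, 203.45491717],
       [  0.        ,   0.        ,   1.        ]]), 'k1': 0.0073427861207083014, 'camera_from_world': array([[ 0.02354202, -0.99919285,  0.03254872, -0.28123396],
       [-0.99465451, -0.0266845 , -0.09975137,  0.54560987],
       [ 0.10053941, -0.03002638, -0.99447989,  0.89500918],
       [ 0.        ,  0.        ,  0.        ,  1.        ]])}
```

View pics/side0.png

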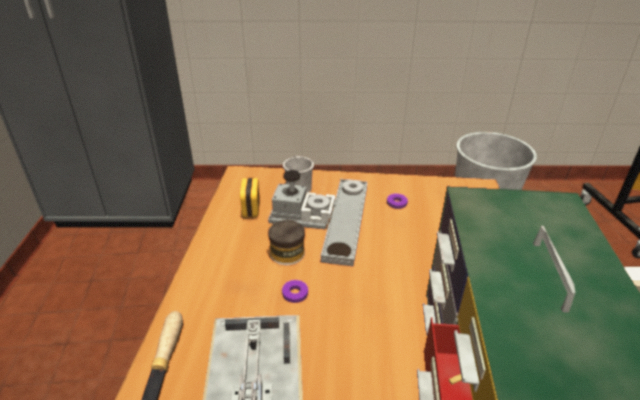

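View pics/top0.png

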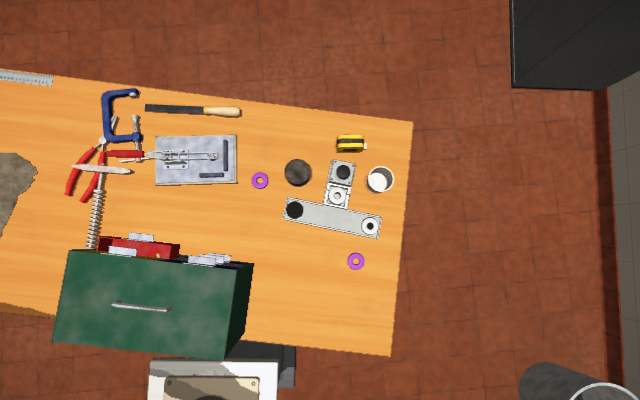

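```bash
cat > h.py <<'E'
import numpy as np, cv2
from workcell import manip
def ray(n,u,v):
    i=manip.camera_info(n);K=i["K"];T=np.array(i["camera_from_world"])
    p=cv2.undistortPoints(np.array([[[u,v]]],float),K,np.array([i["k1"],0,0,0.])).ravel()
    R=T[:3,:3];c=-R.T@T[:3,3];return c,R.T@np.array([p[0],p[1],1])
def plane(n,u,v,z):
    c,d=ray(n,u,v);return c+d*(z-c[2])/d[2]
def tri(u1,v1,u2,v2):
    c1,d1=ray("top",u1,v1);c2,d2=ray("side",u2,v2)
    s=np.linalg.lstsq(np.c_[d1,-d2],c2-c1,rcond=None)[0]
    a=c1+s[0]*d1;b=c2+s[1]*d2;return (a+b)/2,np.linalg.norm(a-b)
def proj(n,P):
    i=manip.camera_info(n);T=np.array(i["camera_from_world"])
    r=cv2.Rodrigues(T[:3,:3])[0]
    return cv2.projectPoints(np.atleast_2d(P).astype(float),r,T[:3,3],i["K"],np.array([i["k1"],0,0,0.]))[0].reshape(-1,2)
E
python3 - <<'E'
import cv2
t=cv2.imread("pics/top0.png");s=cv2.imread("pics/side0.png")
cv2.imwrite("pics/tc.png",cv2.resize(t[125:245,275:405],None,fx=5,fy=5,interpolation=cv2.INTER_CUBIC)[:600])
cv2.imwrite("pics/sc.png",cv2.resize(s[150:270,235:375],None,fx=5,fy=5,interpolation=cv2.INTER_CUBIC)[:600])
E
```

```text
(no output)
```

View pics/tc.png

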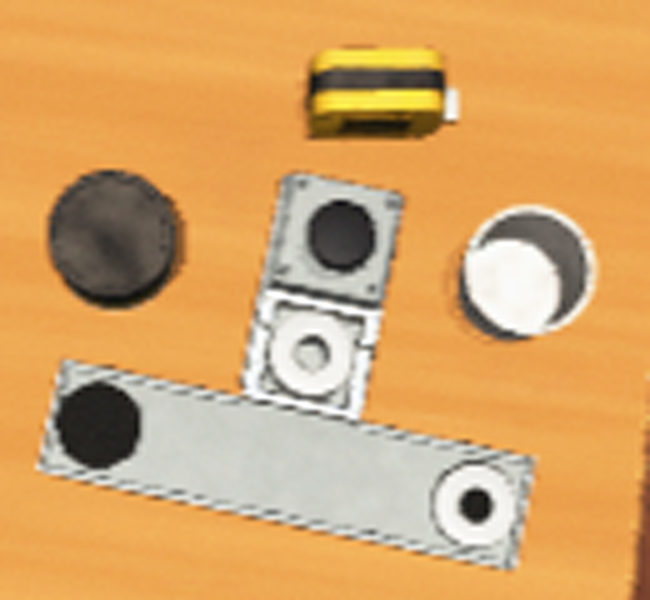

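View pics/sc.png

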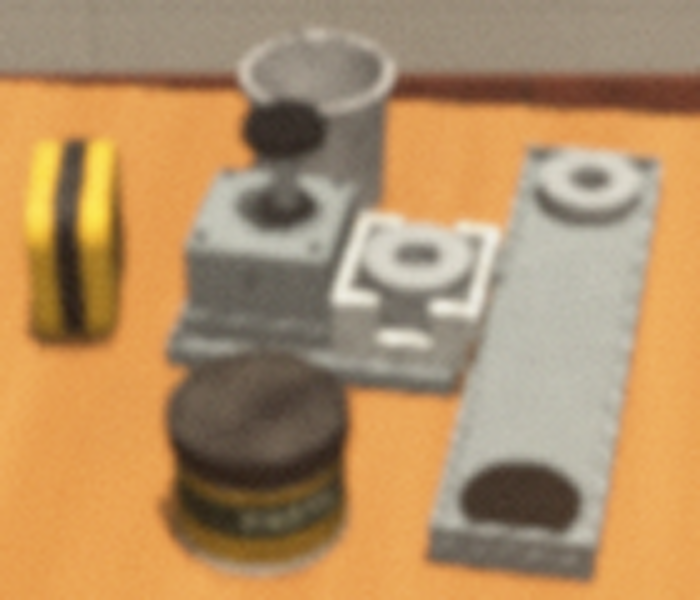

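Run:
```python
from h import *
t=cv2.imread("pics/top0.png");s=cv2.imread("pics/side0.png")
def blobs(im,x0,y0,x1,y1,thr,amin=40):
    g=im[y0:y1,x0:x1].max(2);m=(g<thr).astype('u1')
    n,l,st,c=cv2.connectedComponentsWithStats(m)
    return [(c[i]+[x0,y0],st[i,4],st[i,2:4]) for i in range(1,n) if st[i,4]>amin]
for b in blobs(t,275,150,390,245,75): print("top",b)
for b in blobs(s,265,160,375,265,75): print("side",b)
c=lambda x,y:((x+.5)/5-.5+275,(y+.5)/5-.5+125)
sc=lambda x,y:((x+.5)/5-.5+235,(y+.5)/5-.5+150)
E=plane("top",*c(98,424),.012);P=plane("top",*c(475,503),.023);W=plane("top",*c(311,351),.045);C=plane("top",*c(342,235),.101)
print(E,P,W,C)
Es=plane("side",*sc(521,497),.012);Ps=plane("side",*sc(592,180),.023);Ws=plane("side",*sc(417,254),.045);Cs=plane("side",*sc(285,127),.101)
print(Es,Ps,Ws,Cs)
print(tri(*c(342,235),*sc(285,127)),tri(*c(311,351),*sc(417,254)))
for A,B,Q,R in((E,P,W,C),(Es,Ps,Ws,Cs)):
    print(np.linalg.norm((A-P)[:2]),np.linalg.norm((R-Q)[:2]),"yang",np.degrees(np.arctan2(*(A-B)[[1,0]])),"xang",np.degrees(np.arctan2(*(R-Q)[[1,0]])), np.linalg.norm(((A+B)/2-Q)[:2]))
for nm,x,y,z in(("tin",112,235,.054),("cup",530,270,.064),("tape",378,85,.064)): print(nm,plane("top",*c(x,y),z))
```

```text
top (array([342.85314685, 171.67132867]), np.int32(143), array([13, 14], dtype=int32))
top (array([298.5703125, 178.796875 ]), np.int32(128), array([22, 16], dtype=int32))
top (array([294.18468468, 209.54954955]), np.int32(222), array([17, 18], dtype=int32))
side (array([291.75373134, 175.82835821]), np.int32(134), array([15, 11], dtype=int32))
side (array([286.16167665, 243.05988024]), np.int32(167), array([33, 11], dtype=int32))
side (array([338.2866242 , 248.89808917]), np.int32(157), array([21, 11], dtype=int32))
side (array([276.72307692, 251.96923077]), np.int32(65), array([13, 10], dtype=int32))
[ 0.5369057  -0.19100943  0.012     ] [ 0.50024256 -0.38681359  0.023     ] [ 0.57408243 -0.29911115  0.045     ] [ 0.62332091 -0.30917309  0.101     ]
[ 0.53589175 -0.19276211  0.012     ] [ 0.49883251 -0.38359358  0.023     ] [ 0.57359994 -0.29797204  0.045     ] [ 0.62377579 -0.30205225  0.101     ]
(array([ 0.62424838, -0.30956223,  0.09624436]), np.float64(2.5208511977183518e-05)) (array([ 0.57388557, -0.29913078,  0.04423335]), np.float64(0.0005854427680326695))
0.19920707493048162 0.05025604907375737 yang 79.39451909652125 xang -11.549444737172673 0.05643761021361196
0.19729887190000214 0.05034147934023902 yang 79.01002179081114 xang -4.648951049084318 0.057084304055777614
tin [ 0.62891308 -0.1971751   0.054     ]
cup [ 0.61548889 -0.40666126  0.064     ]
tape [ 0.70755996 -0.3289501   0.064     ]
```

```bash
python3 - <<'E'
from h import *
print(tri(253,264,447,187),tri(235,355,585,188))
for p in((72,250),(52,342),(253,264)):print(plane("top",*p,.3))
for p in((100,90),(220,150),(155,135)):print(plane("top",*p,.05))
for n in("top","side"):
    T=manip.camera_info(n)["camera_from_world"];print(-T[:3,:3].T@T[:3,3])
E
python3 - <<'E'
import cv2,sys
sys.path.insert(0,'.')
t=cv2.imread("pics/top0.png");
cv2.imwrite("pics/tb.png",cv2.resize(t[60:400,0:320],None,fx=1.75,fy=1.75,interpolation=cv2.INTER_CUBIC))
E
```

```text
(array([ 0.39753461, -0.1173685 ,  0.19858015]), np.float64(0.019942519221329363)) (array([ 0.2189663 , -0.08925518,  0.21453693]), np.float64(0.02765246160767827))
[0.43195353 0.17870926 0.3       ]
[0.2765132  0.19718504 0.3       ]
[ 0.41419929 -0.13611043  0.3       ]
[0.82369146 0.30613527 0.05      ]
[ 0.6790296  -0.00170189  0.05      ]
[0.71216428 0.16184339 0.05      ]
[ 0.45933044 -0.23957375  0.95364776]
[0.57570011 0.44255892 0.57223178]
```

View pics/tb.png

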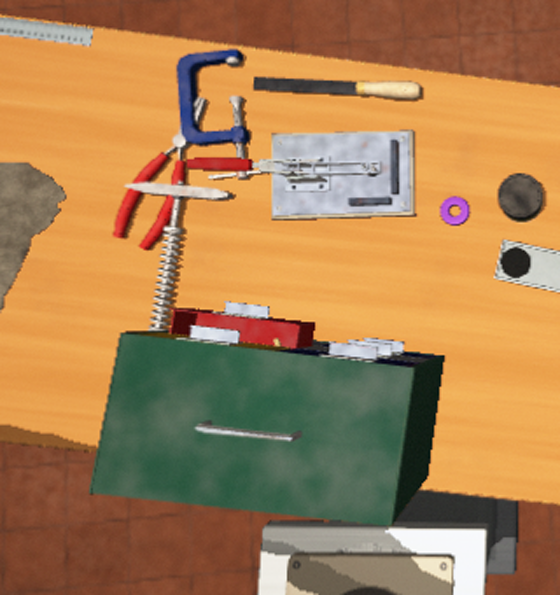

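```bash
python3 -m crank '[[-1,[-0.3,0,-0.25],[0,0,0.05]],[-1,[-0.56,0,-0.25],[0,0,0.09]],[-1,[-0.56,0,0],[0,0,0.09]],[-1,[-0.56,0,0],[0,0,0.09]],[-1,[-0.56,0,0],[0,0,0.09]]]' 30
```

```text
clock: 0.6
position: [0.3552, 0.5227, 0.293]
ee_rot: [0.293, 0.956, -0.0, -0.0]
ft_force: [0.4, 1.0, -0.2]
grip_width: 0.145
```

```bash
python3 -m crank '[[-1,[-0.56,0,0],[0,0,0.09]],[-1,[-0.56,0,0],[0,0,0.09]],[-1,[-0.56,0,0],[0,0,0.09]],[-1,[-0.56,0,0],[0,0,0.09]],[-1,[-0.56,0,0],[0,0,0.09]]]'
python3 -m crank '[[-1,[-0.56,0,0],[0,0,0.09]],[-1,[-0.56,0,0],[0,0,0.09]],[-1,[-0.56,0,0],[0,0,0.09]],[-1,[-0.56,0,0],[0,0,0.09]],[-1,[-0.56,0,0],[0,0,0.09]]]'
python3 -c "
from workcell import manip;import cv2;cv2.imwrite('pics/s1.png',manip.camera('side'));print(manip.get_obs()['joint_pos'])"
```

```text
clock: 1.1
position: [0.5202, 0.3728, 0.2928]
ee_rot: [0.457, 0.89, -0.0, -0.0]
ft_force: [0.7, 0.5, -0.3]
grip_width: 0.001
clock: 1.6
position: [0.6232, 0.1753, 0.2927]
ee_rot: [0.606, 0.795, -0.0, -0.0]
ft_force: [1.0, 0.4, 0.1]
grip_width: 0.002
[-0.61942681  0.37598264  0.39314157  1.35457052 -0.1372699   1.43890065
  0.02086321]
```

View pics/s1.png

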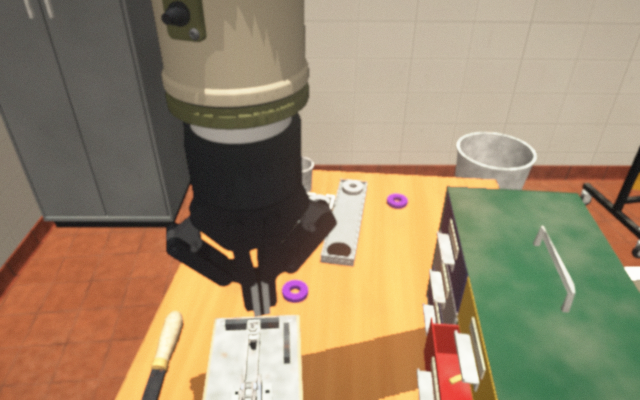

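```bash
python3 -m crank '[[-1,[-0.54,-0.14,0],[0,0,0.053]],[-1,[-0.55,-0.12,0],[0,0,0.053]],[-1,[-0.55,-0.1,0],[0,0,0.053]],[-1,[-0.56,-0.07,0],[0,0,0.053]],[-1,[-0.56,-0.05,0],[0,0,0.053]]]'
python3 -m crank '[[-1,[-0.56,-0.03,0],[0,0,0.053]],[-1,[-0.56,-0.01,0],[0,0,0.053]],[-1,[-0.56,0.01,0],[0,0,0.053]],[-1,[-0.56,0.04,0],[0,0,0.053]],[-1,[-0.55,0.06,0],[0,0,0.053]]]'
python3 -c "
from workcell import manip;print(manip.get_obs()['joint_pos'])"
```

```text
clock: 2.15
position: [0.6258, -0.0491, 0.2931]
ee_rot: [0.685, 0.729, -0.0, -0.0]
ft_force: [0.2, 0.0, 0.0]
grip_width: -0.0
clock: 2.65
position: [0.6271, -0.2726, 0.2929]
ee_rot: [0.757, 0.654, -0.0, -0.0]
ft_force: [0.3, 0.3, 0.1]
grip_width: -0.0
[-0.05820518  0.49796246  0.61333702  1.24754935 -0.27990074  1.4799976
  0.37567998]
```

```bash
cat >> h.py <<'E'
from scipy.spatial.transform import Rotation as Ro
def go(t,yaw=-10.8):
    o=manip.get_obs();R=Ro.from_quat(o["ee_rot"]);d=R.inv().apply(np.array(t)-o["position"])/.08
    y=R.apply([0,1,0]);th=np.degrees(np.arctan2(y[1],y[0]))
    print("tool shift units",d.round(3),"turn z units",round((th-yaw)/45,3),"th",round(th,2),"tilt",R.apply([0,0,1]).round(4),"pos",o["position"].round(4))
E
python3 -c "
from h import *
go([.625,-.309,.2])"
```

```text
tool shift units [-0.455  0.041  1.162] turn z units 0.054 th -8.38 tilt [-4.e-04  5.e-04 -1.e+00] pos [ 0.6271 -0.2726  0.2929]
```

```bash
python3 -m crank '[[-1,[-0.23,0.02,0.2],[0,0,0.027]],[-1,[-0.23,0.02,0.4],[0,0,0.027]],[-1,[0,0,0.5],[0,0,0]],[-1,[0,0,0.4],[0,0,0]],[-1,[0,0,0],[0,0,0]]]'
python3 -c "
from h import *
for n in('top','side'):
  im=manip.camera(n);x,y=(275,125) if n=='top' else (235,150)
  cv2.imwrite(f'pics/{n}2.png',cv2.resize(im[y-40:y+120,x-20:x+140],None,fx=3.7,fy=3.7,interpolation=cv2.INTER_CUBIC))
go([.625,-.309,.123])"
```

```text
clock: 3.15
position: [0.6227, -0.3057, 0.1674]
ee_rot: [0.77, 0.638, -0.002, -0.004]
ft_force: [-0.2, 1.1, -0.8]
grip_width: -0.004
tool shift units [-0.021  0.004  0.631] turn z units 0.002 th -10.69 tilt [-7.e-04  5.e-04 -1.e+00] pos [ 0.625  -0.3073  0.1735]
```

View pics/side2.png

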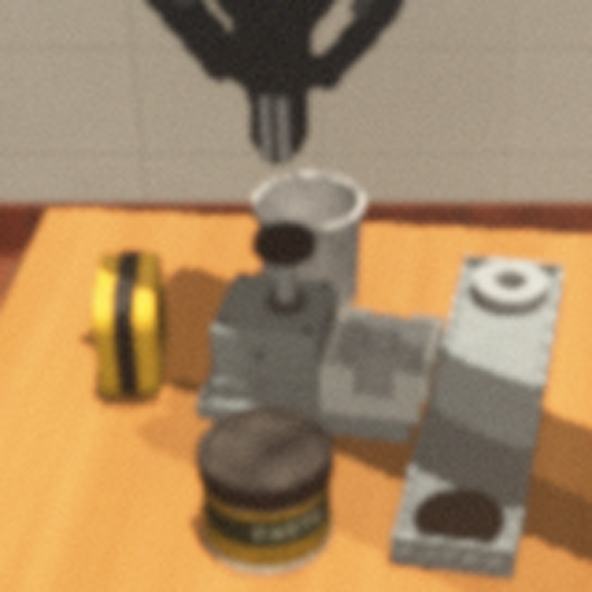

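View pics/top2.png

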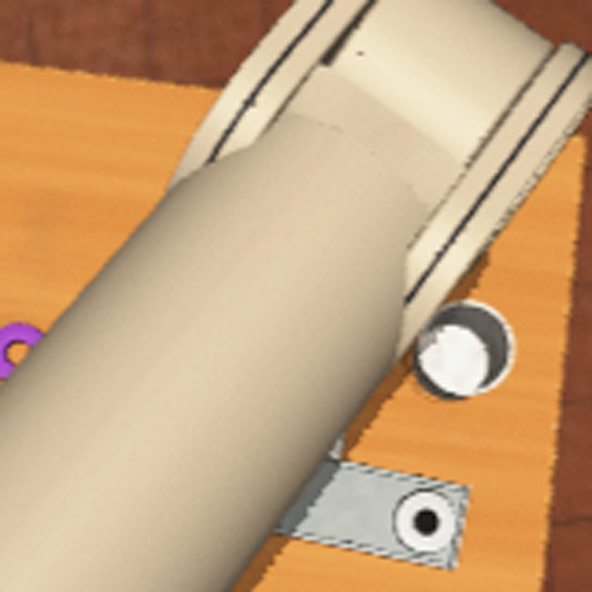

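```bash
python3 -c "
from h import *
print(proj('side',[[.625,-.3073,.1735-.022],[.625,-.3073,.1735-.032]]))"
python3 -m crank '[[-1,[-0.02,0,0.2],[0,0,0]],[-1,[0,0,0.2],[0,0,0]],[-1,[0,0,0.12],[0,0,0]],[-1,[0,0,0.06],[0,0,0]],[-1,[0,0,0],[0,0,0]]]'
```

```text
[[290.26938462 150.28166429]
 [290.43470082 155.00625916]]
clock: 3.75
position: [0.6242, -0.3094, 0.1261]
ee_rot: [0.77, 0.638, -0.0, -0.001]
ft_force: [-0.4, -0.6, -0.2]
grip_width: -0.003
```

```bash
python3 -m crank '[[-1,[0,0,0.06],[0,0,0]],[-1,[0,0,0.06],[0,0,0]],[-1,[0,0,0.06],[0,0,0]],[-1,[0,0,0],[0,0,0]],[-1,[0,0,0],[0,0,0]]]'
```

```text
clock: 4.25
position: [0.625, -0.31, 0.1136]
ee_rot: [0.77, 0.638, 0.001, 0.001]
ft_force: [-0.9, 1.1, 5.4]
grip_width: 0.001
```

```bash
python3 -m crank '[[-1,[0,0,0.06],[0,0,0]],[-1,[0,0,0.06],[0,0,0]],[-1,[0,0,0.06],[0,0,0]],[-1,[0,0,0],[0,0,0]],[-1,[0,0,0],[0,0,0]]]'
```

```text
clock: 4.75
position: [0.6251, -0.3101, 0.0995]
ee_rot: [0.77, 0.638, 0.001, 0.001]
ft_force: [-1.7, 0.3, 7.9]
grip_width: -0.001
```

```bash
python3 -c "
from h import *
n='side';im=manip.camera(n);x,y=(235,150)
cv2.imwrite(f'pics/{n}3.png',cv2.resize(im[y-40:y+120,x-20:x+140],None,fx=3.7,fy=3.7,interpolation=cv2.INTER_CUBIC))
go([.625,-.309,.095]);print(manip.get_obs()['ft_force'])"
```

```text
tool shift units [ 0.012 -0.004  0.057] turn z units 0.001 th -10.74 tilt [ 2.e-03 -6.e-04 -1.e+00] pos [ 0.6251 -0.31    0.0995]
[-1.75295923  1.04834602  8.5935417 ]
```

View pics/side3.png

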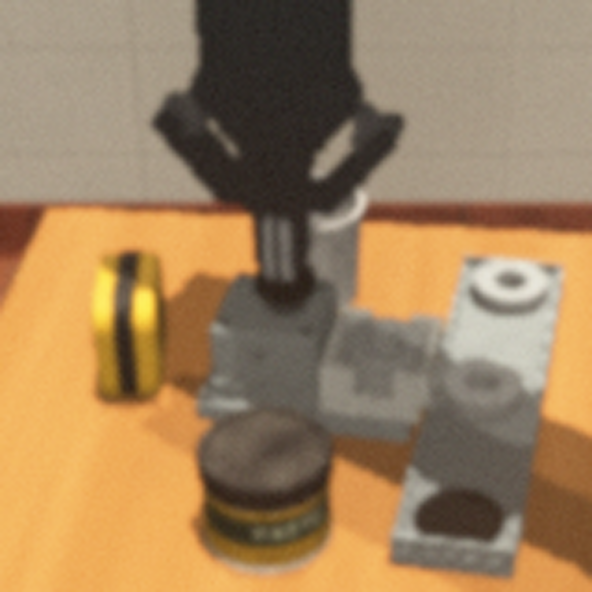

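```bash
python3 -m crank '[[-1,[0,0,0.04],[0,0,0]],[-1,[0,0,0.04],[0,0,0]],[-1,[0,0,0],[0,0,0]],[-1,[0,0,0],[0,0,0]],[-1,[0,0,0],[0,0,0]]]'
```

```text
clock: 5.3
position: [0.6254, -0.3102, 0.0979]
ee_rot: [0.77, 0.638, 0.002, 0.001]
ft_force: [-17.4, 11.0, 44.1]
grip_width: -0.005
```

```bash
python3 -m crank '[[-1,[0,0,-0.04],[0,0,0]],[-1,[0,0,-0.06],[0,0,0]],[-1,[0,0,-0.1],[0,0,0]],[-1,[0,0,-0.1],[0,0,0]],[-1,[0,0,-0.1],[0,0,0]]]'
python3 -m crank '[[-1,[0,0,-0.12],[0,0,0]],[-1,[0,0,-0.2],[0,0,0]],[-1,[0,0,-0.1],[0,0,0]],[-1,[0,0,0],[0,0,0]],[-1,[0,0,0],[0,0,0]]]'
python3 -c "
from h import *
n='side';im=manip.camera(n);x,y=(235,150);cv2.imwrite('pics/side4r.png',im)
cv2.imwrite(f'pics/{n}4.png',cv2.resize(im[y-40:y+120,x-20:x+140],None,fx=3.7,fy=3.7,interpolation=cv2.INTER_CUBIC))
go([.625,-.309,.15])"
```

```text
clock: 5.8
position: [0.6247, -0.3098, 0.1246]
ee_rot: [0.77, 0.638, 0.0, 0.0]
ft_force: [-0.3, -0.4, 0.6]
grip_width: -0.002
clock: 6.3
position: [0.6244, -0.3095, 0.1571]
ee_rot: [0.77, 0.638, 0.0, -0.0]
ft_force: [0.9, -0.2, -1.0]
grip_width: 0.001
tool shift units [0.006 0.008 0.084] turn z units 0.001 th -10.74 tilt [-7.e-04  5.e-04 -1.e+00] pos [ 0.6243 -0.3094  0.1567]
```

View pics/side4.png

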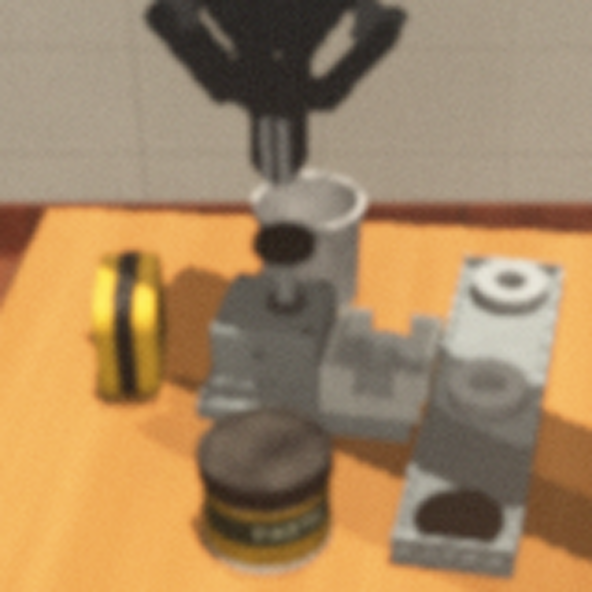

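```bash
python3 -c "
from h import *
f=lambda a,b:((a+.5)/3.7-.5+215,(b+.5)/3.7-.5+110)
w=plane('side',*f(485,383),.023);p=plane('side',*f(509,281),.023);print(w,p)
M=np.array([.574,-.299]);a=np.radians(-10.8);X=np.array([np.cos(a),np.sin(a)]);Y=np.array([-X[1],X[0]])
for q in(w,p,):print((q[:2]-M)@X,(q[:2]-M)@Y)
out=M-.056*X
for y in(-.05,-.053,.1,.1-.022-.011,.1-.035):print(y,out+y*Y)
S=out-.050*Y
go([*S,.1]);go([*S,.037])"
```

```text
[ 0.51919194 -0.28599306  0.023     ] [ 0.50052915 -0.3836593   0.023     ]
-0.05627451375591556 0.002506545885325374
-0.05630590451299502 -0.09692681621869963
-0.05 [ 0.50962285 -0.33762101]
-0.053 [ 0.5090607  -0.34056787]
0.1 [ 0.53773005 -0.19027792]
0.06700000000000002 [ 0.53154646 -0.2226934 ]
0.065 [ 0.5311717  -0.22465798]
tool shift units [-0.614 -1.342  0.71 ] turn z units 0.001 th -10.74 tilt [-7.e-04  5.e-04 -1.e+00] pos [ 0.6243 -0.3094  0.1567]
tool shift units [-0.614 -1.341  1.497] turn z units 0.001 th -10.74 tilt [-7.e-04  5.e-04 -1.e+00] pos [ 0.6243 -0.3094  0.1567]
```

```bash
python3 -m crank '[[-1,[-0.2,-0.44,0],[0,0,0]],[-1,[-0.2,-0.45,0],[0,0,0]],[-1,[-0.21,-0.45,0],[0,0,0]],[-1,[0,0,0.15],[0,0,0]],[-1,[0,0,0.15],[0,0,0]]]'
python3 -m crank '[[-1,[0,0,0.3],[0,0,0]],[-1,[0,0,0.3],[0,0,0]],[-1,[0,0,0.2],[0,0,0]],[-1,[0,0,0.1],[0,0,0]],[-1,[0,0,0],[0,0,0]]]'
python3 -c "
from h import *
n='side';im=manip.camera(n);x,y=(235,150)
cv2.imwrite(f'pics/{n}5.png',cv2.resize(im[y-40:y+120,x-20:x+140],None,fx=3.7,fy=3.7,interpolation=cv2.INTER_CUBIC))
go([.5096,-.3376,.0375])"
```

```text
clock: 6.85
position: [0.5095, -0.3377, 0.1328]
ee_rot: [0.771, 0.637, 0.0, 0.0]
ft_force: [-0.1, -0.0, 0.2]
grip_width: 0.005
clock: 7.35
position: [0.5099, -0.3371, 0.06]
ee_rot: [0.77, 0.638, -0.0, -0.001]
ft_force: [-0.4, 0.1, 0.4]
grip_width: 0.005
tool shift units [-0.002 -0.008  0.296] turn z units 0.002 th -10.73 tilt [-4.e-04  1.e-04 -1.e+00] pos [ 0.5103 -0.3375  0.0612]
```

View pics/side5.png

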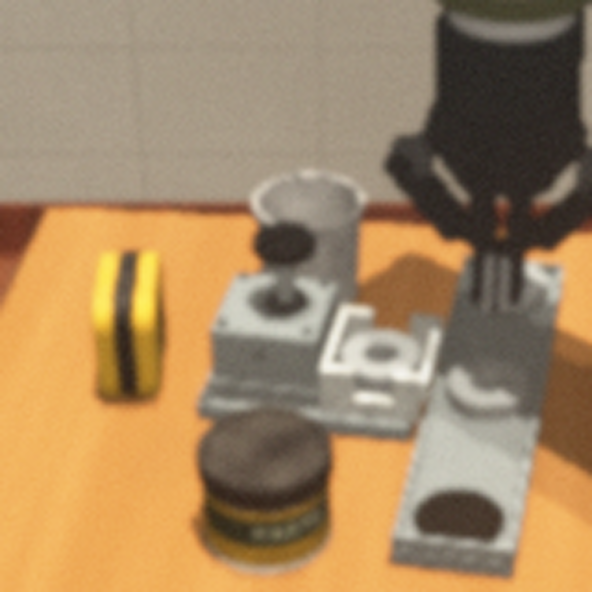

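```bash
python3 -m crank '[[-1,[0,0,0.1],[0,0,0]],[-1,[0,0,0.1],[0,0,0]],[-1,[0,0,0.06],[0,0,0]],[-1,[0,0,0.03],[0,0,0]],[-1,[0,0,0],[0,0,0]]]'
python3 -c "
from h import *
n='side';im=manip.camera(n);x,y=(235,150)
cv2.imwrite(f'pics/{n}6.png',cv2.resize(im[y-40:y+120,x-20:x+140],None,fx=3.7,fy=3.7,interpolation=cv2.INTER_CUBIC))
go([.5096,-.3376,.0375]);print(manip.get_obs()['ft_force'])"
```

```text
clock: 7.9
position: [0.5099, -0.3375, 0.0377]
ee_rot: [0.77, 0.638, -0.0, -0.0]
ft_force: [0.0, 0.3, 0.1]
grip_width: -0.004
tool shift units [-0.001 -0.005  0.007] turn z units 0.001 th -10.75 tilt [-1.e-04  1.e-04 -1.e+00] pos [ 0.51   -0.3376  0.038 ]
[-0.48055393  0.50837261  0.00368446]
```

View pics/side6.png

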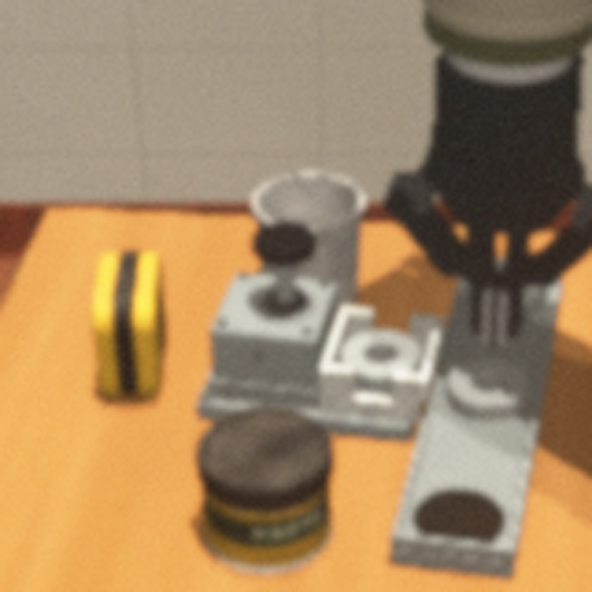

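```bash
python3 -m crank '[[-1,[0.05,0,0],[0,0,0]],[-1,[0.08,0,0],[0,0,0]],[-1,[0.08,0,0],[0,0,0]],[-1,[0.08,0,0],[0,0,0]],[-1,[0.08,0,0],[0,0,0]]]'
python3 -m crank '[[-1,[0.08,0,0],[0,0,0]],[-1,[0.08,0,0],[0,0,0]],[-1,[0.08,0,0],[0,0,0]],[-1,[0.08,0,0],[0,0,0]],[-1,[0.08,0,0],[0,0,0]]]'
python3 -c "
from h import *
n='side';im=manip.camera(n);x,y=(235,150)
cv2.imwrite(f'pics/{n}7.png',cv2.resize(im[y-40:y+120,x-20:x+140],None,fx=3.7,fy=3.7,interpolation=cv2.INTER_CUBIC))
go([.5315,-.2227,.0375])"
```

```text
clock: 8.45
position: [0.5158, -0.3078, 0.0382]
ee_rot: [0.77, 0.638, 0.0, 0.0]
ft_force: [-0.5, -0.7, -0.2]
grip_width: 0.001
clock: 8.95
position: [0.5216, -0.2765, 0.0381]
ee_rot: [0.77, 0.638, 0.0, -0.0]
ft_force: [0.2, -1.0, 0.4]
grip_width: -0.002
tool shift units [ 0.667 -0.006  0.006] turn z units 0.003 th -10.68 tilt [-0.e+00  9.e-04 -1.e+00] pos [ 0.5221 -0.2752  0.0379]
```

View pics/side7.png

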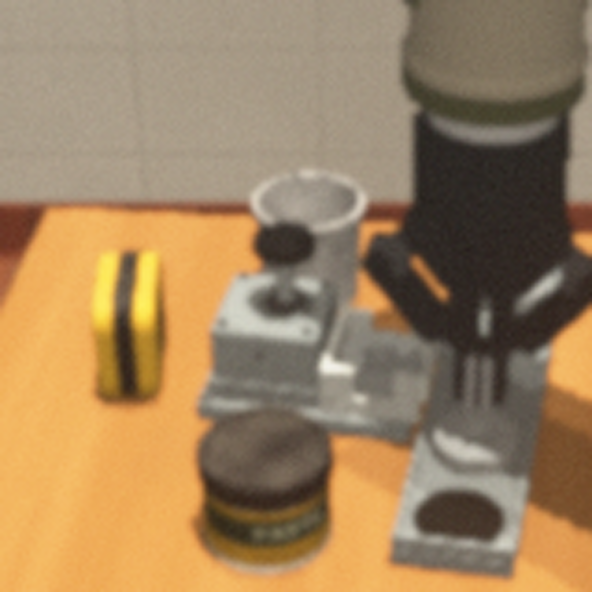

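```bash
python3 -m crank '[[-1,[0.08,0,0],[0,0,0]],[-1,[0.08,0,0],[0,0,0]],[-1,[0.08,0,0],[0,0,0]],[-1,[0.08,0,0],[0,0,0]],[-1,[0.08,0,0],[0,0,0]]]'
python3 -m crank '[[-1,[0.07,0,0],[0,0,0]],[-1,[0.06,0,0],[0,0,0]],[-1,[0.04,0,0],[0,0,0]],[-1,[0.03,0,0],[0,0,0]],[-1,[0,0,0],[0,0,0]]]'
python3 -c "
from h import *
n='side';im=manip.camera(n);x,y=(235,150)
cv2.imwrite(f'pics/{n}8.png',cv2.resize(im[y-40:y+120,x-20:x+140],None,fx=3.7,fy=3.7,interpolation=cv2.INTER_CUBIC))
go([.5315,-.2227,.0375])"
```

```text
clock: 9.5
position: [0.5276, -0.245, 0.038]
ee_rot: [0.77, 0.638, 0.0, -0.0]
ft_force: [0.2, -0.5, -0.1]
grip_width: -0.002
clock: 10.0
position: [0.5306, -0.2296, 0.038]
ee_rot: [0.77, 0.638, 0.0, -0.0]
ft_force: [-0.3, -0.8, -0.1]
grip_width: 0.0
tool shift units [ 0.09  -0.005  0.007] turn z units 0.001 th -10.74 tilt [ 1.e-04  1.e-04 -1.e+00] pos [ 0.5306 -0.2298  0.0381]
```

View pics/side8.png

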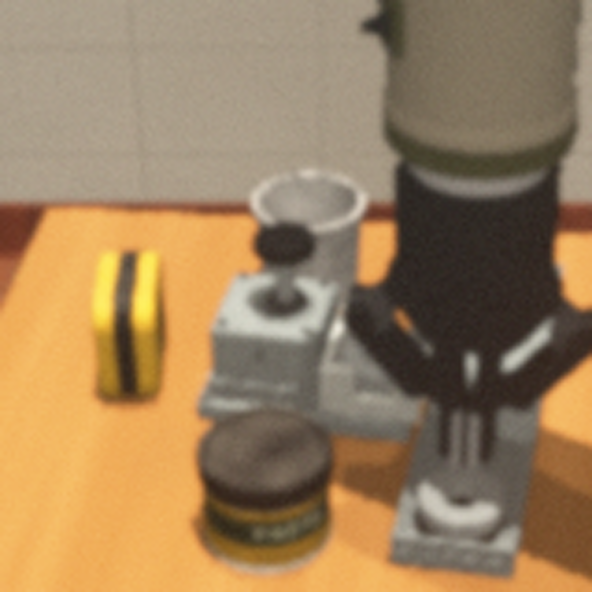

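```bash
python3 -m crank '[[-1,[0.03,0,0],[0,0,0]],[-1,[0.02,0,0],[0,0,0]],[-1,[0.02,0,0],[0,0,0]],[-1,[0.01,0,0],[0,0,0]],[-1,[0,0,0],[0,0,0]]]'
python3 -m crank '[[-1,[0.01,0,0],[0,0,0]],[-1,[0.01,0,0],[0,0,0]],[-1,[0,0,0],[0,0,0]],[-1,[0,0,0],[0,0,0]],[-1,[0,0,0],[0,0,0]]]'
```

```text
clock: 10.55
position: [0.5317, -0.2234, 0.0381]
ee_rot: [0.77, 0.638, 0.0, -0.0]
ft_force: [0.2, -0.6, 0.2]
grip_width: -0.005
clock: 11.05
position: [0.532, -0.2221, 0.0381]
ee_rot: [0.77, 0.638, 0.0, -0.0]
ft_force: [0.2, -0.3, -0.6]
grip_width: 0.0
```

```bash
python3 -m crank '[[-1,[0.01,0,0],[0,0,0]],[-1,[0.01,0,0],[0,0,0]],[-1,[0.01,0,0],[0,0,0]],[-1,[0,0,0],[0,0,0]],[-1,[0,0,0],[0,0,0]]]'
python3 -c "
from h import *
n='side';im=manip.camera(n);x,y=(235,150)
cv2.imwrite(f'pics/{n}9.png',cv2.resize(im[y-40:y+120,x-20:x+140],None,fx=3.7,fy=3.7,interpolation=cv2.INTER_CUBIC))
go([.5315,-.2227,.0375])"
```

```text
clock: 11.55
position: [0.532, -0.2216, 0.0383]
ee_rot: [0.771, 0.637, -0.001, 0.001]
ft_force: [-1.6, -7.6, 0.0]
grip_width: -0.0
tool shift units [-0.015 -0.004  0.01 ] turn z units -0.001 th -10.84 tilt [ 2.0e-04 -2.2e-03 -1.0e+00] pos [ 0.532  -0.2216  0.0383]
```

View pics/side9.png

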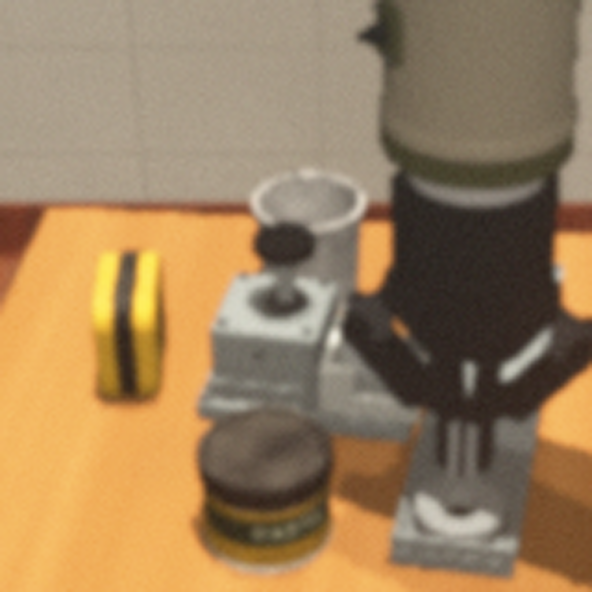

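The force rose to 7.6 N, so the washer is against the end stop. I'll back off along the channel first, then lift.

```bash
python3 -m crank '[[-1,[-0.05,0,0],[0,0,0]],[-1,[-0.1,0,0],[0,0,0]],[-1,[-0.15,0,0],[0,0,0]],[-1,[-0.05,0,0],[0,0,0]],[-1,[0,0,-0.1],[0,0,0]]]'
python3 -m crank '[[-1,[0,0,-0.3],[0,0,0]],[-1,[0,0,-0.5],[0,0,0]],[-1,[0,0,-0.5],[0,0,0]],[-1,[0,0,-0.5],[0,0,0]],[-1,[0,0,-0.3],[0,0,0]]]'
python3 -m crank '[[-1,[-0.5,0,-0.3],[0,0,0]],[-1,[-0.5,0,0],[0,0,0]],[-1,[-0.5,0,0],[0,0,0]],[-1,[-0.5,0,0],[0,0,0]],[-1,[-0.5,0,0],[0,0,0]]]'
python3 -c "
from h import *
for n in('top','side'):
  im=manip.camera(n);x,y=(295,165) if n=='top' else (235,150);cv2.imwrite(f'pics/{n}10r.png',im)
  cv2.imwrite(f'pics/{n}10.png',cv2.resize(im[y-40:y+120,x-20:x+140],None,fx=3.7,fy=3.7,interpolation=cv2.INTER_CUBIC))
"
```

```text
clock: 12.1
position: [0.5261, -0.2481, 0.0455]
ee_rot: [0.771, 0.637, -0.001, -0.001]
ft_force: [-0.7, 1.1, 0.2]
grip_width: -0.003
clock: 12.6
position: [0.5279, -0.2475, 0.218]
ee_rot: [0.77, 0.638, 0.001, 0.001]
ft_force: [0.8, -0.6, -0.3]
grip_width: 0.001
clock: 13.1
position: [0.4898, -0.4447, 0.2387]
ee_rot: [0.77, 0.638, 0.0, 0.0]
ft_force: [-0.1, 0.5, 0.3]
grip_width: -0.001
```

View pics/side10.png

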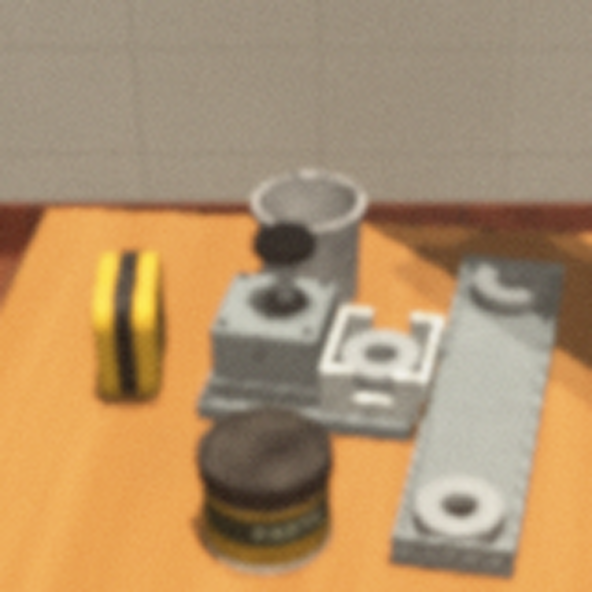

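View pics/top10.png

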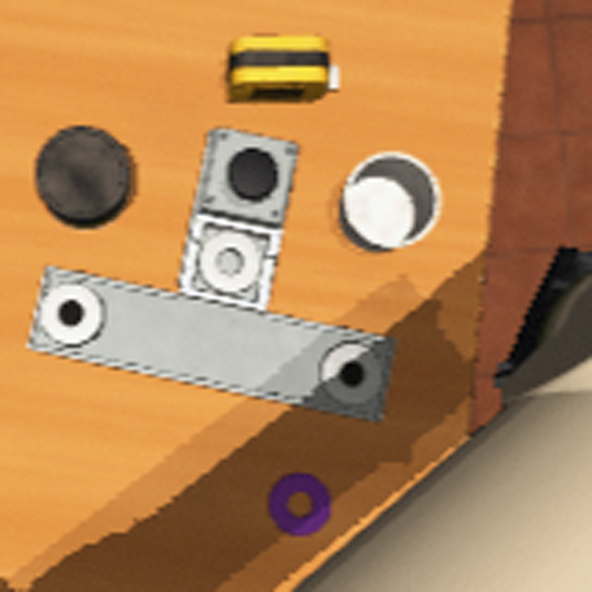

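```bash
python3 -c "
from h import *
f=lambda a,b:((a+.5)/3.7-.5+275,(b+.5)/3.7-.5+125)
w=plane('top',*f(71,313),.023);p=plane('top',*f(352,373),.023);s=plane('top',*f(229,261),.034)
print(w,p,s,np.linalg.norm(w-p), 'to seat',np.linalg.norm(w[:2]-[.5369,-.191]))
print(manip.get_obs()['ft_force'],abs(manip.get_obs()['joint_velocities']).max())"
python3 -m crank '[[-1,[0,0,0],[0,0,0]],[-1,[0,0,0],[0,0,0]],[-1,[0,0,0],[0,0,0]],[-1,[0,0,0],[0,0,0]],[-1,[0,0,0],[0,0,0]]]'
python3 -c "
from workcell import manip;print(manip.hand_in())"
```

```text
[ 0.53641345 -0.19059887  0.023     ] [ 0.49962008 -0.38726125  0.023     ] [ 0.57448285 -0.29915106  0.034     ] 0.20007459897245466 to seat 0.0006305878842902575
[-0.53944716  0.37316665 -0.49685892] 0.06564665862970506
clock: 13.7
position: [0.4904, -0.443, 0.2382]
ee_rot: [0.77, 0.638, 0.0, -0.0]
ft_force: [0.4, -0.0, 0.5]
grip_width: 0.001
the job is handed in; nothing more can be done
None
```

The washer is on the empty seat and the job is handed in at 13.7 s. I pressed the plunger once with shut fingertips until it bottomed (force rose to 44 N) and let it come back up. That put one washer at the outlet. I then lowered the fingers between it and the parked washer, and pushed it along the channel floor until it met the end stop (7.6 N). After that I backed off and lifted clear.

**Last checks (pictures and readings):**
- **New washer:** lying flat about 0.6 mm from the seat centre measured earlier, and 200.1 mm from the parked washer (200 mm expected).
- **Feeder:** the plunger is up. Two washers are left in the magazine, the top one within about 0.5 mm of its axis.
- **Other objects:** the parked washer is within about 1 mm of where it started. By eye, the tin, cup and tape measure have not moved.
- **Robot:** clear of everything, with no contact force.

**Disagreements:** the side camera put points a few mm off the top camera along the channel (and the plunger cap by about 7 mm). I used the top view for final positions. No check failed.

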